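# Clip the fine diamond plate into the honing station

## Robot

A 7-joint arm with a two-finger parallel gripper is mounted at the origin on the work surface. World frame = base frame: x ahead of the robot, y to its left, z up, the work surface at z = 0. Lengths are in m, angles in rad, forces in N, time in s.
With the tool pointing down it reaches from about 0.4 to 0.875 m from the base axis. Payload 19.3 kg.
Tool frame: the origin (TCP) lies at the very end of the fingers, on their centre line; the grasp point (between the pads) lies 19 mm behind it; y points along the fingers, x is the direction in which the jaws open and shut, and the axes are right-handed (so a half turn about y gives the same grasp; the last joint's range is limited). The gripper opens to 85 mm and grips with 20 to 120 N. Pads are 22 mm wide; open, the fingers measure 114 mm over their backs; the gripper's body (76 mm by 85 mm) begins 54 mm behind the grasp point. The pads swing forward as they close: fully open they stand 13 mm farther back than shut.
Start: joints at [-1.232, 0.521, -0.036, 1.599, 0.021, 1.021, -0.113], TCP at [0.248, 0.573, 0.231] pointing down, gripper open.
Joint ranges: [-2.91, 2.91], [-0.3, 2.13], [-1.5, 1.42], [0.17, 2.43], [-1.26, 4.41], [0.16, 1.93], [-2.52, 2.52]. Speed limits (rad/s): [1.89, 1.89, 2.39, 2.39, 3.01, 3.01, 3.01].

## Interface

Orientations are given as a rotation vector (axis times angle).
In Python, from station import r gives the robot as it stands.
- The arm moves only by the tool drive_tool, never from a script. Its argument "commands" is one flat list of numbers, 5 for each row, row after row: the opening in per cent of the stroke, from 0 (shut) to 100 (fully open), then the shift along the world's x, y, z scaled (see below), then the turn about the world's z scaled (see below). A call has 1 to 10 rows; each row shifts and turns the commanded pose from where the row before left it; what a row does not reach is not made up. The controller multiplies each number of a shift by 40 mm and each number of a turn by 180 degrees. A row lasts 1/10 s, in which the tool goes at most 50 mm and 8.59 degrees, less where a joint would pass 70% of its speed; a pose out of reach is approached as far as the arm can. A call with a number of a shift or a turn outside -1 to 1 is refused whole. A call with a gripper value outside its range is refused whole. The fingers move at their own pace and stop on an object; the grip force is fixed at half the most. Time passes only in rows, so rows that do not move let the fingers close. It gives the time, the measured TCP pose, the force and the opening at its end, in the units of the state.
- r.sense(): the state, without advancing time (a new reading comes with each control period).
- r.camera(name): name is "side" or "top" or "wrist"; returns a dict with "pixels" (400x640x3 uint8, red, green, blue), "fov_y" (degrees; the focal length in pixels is half the picture's height over the tangent of half this angle, whatever the lens; pixels are square), "cx", "cy" (the principal point, pixels), "rvec" (rotation vector, rad) and "tvec" (3), from world to camera coordinates, as OpenCV has them. Camera axes: x right, y down, z forward; pixel columns grow to the right and rows downward; lengths in m; the calibration is good to about 2 mm. A picture is of the moment at which its call begins. There is no depth.
- r.sign_off(): hands the job in, once; it reports no verdict.
The state is a dict: "clock": time; "joint_positions": joint angles; "joint_vel": joint speeds; "tau": joint torques, N m; "tool_pos": TCP position; "ee_rot": TCP orientation; "wrist_force": force on the tool from outside, world axes, zero at the start; "moment": the same for the moment, N m; "opening": opening from 0.0 (shut) to 1.0 (fully open).
Only numpy, scipy, OpenCV 4.12 (cv2) and the standard library are available. Lean on these libraries where they do the work, as an engineer would, in place of code of your own. Each camera call takes 0.05 s, during which the arm holds its last target. There are 200 camera calls.

## Task

Fit the fine (red) diamond plate to the honing station: take it from the rubber mat, slide its two ears into the end slots and push it down past the spring clips until it lies fully home and flat on both seats, grit side up, then let go of it. Work by feel: never force the plate, or the gripper, against the station with more than about one and a half kilos of push, and leave the blue plate and everything else on the bench where it is.

Things in the scene. Friction and masses are not known exactly. Their poses are not given: they have to be found in the camera images.
- plate_red: Fine diamond plate, to be fitted: 44 mm wide (x), 104 long (y), 10 thick, red rim, grey grit face up (+z) with red dots. From each end's middle a steel ear 18 mm wide, 5 thick, sticks out 14 mm along y, round-ended, flush with the underside: 132 mm over the ears, same either end round. Origin: centre of the underside. 0.2 to 0.33 kg. Starts flat on the mat, its long sides free to grip.
- mat: Dark rubber mat, 220 x 310 x 3 mm, fixed on the bench, with both plates lying on it (their undersides at z = 3 mm). Origin: centre of its underside.
- station: Honing station's grey foot, 124 (x) by 206 mm (y), 10 high, screwed to the bench. Origin: centre of its underside; long axis y, z up. On its cross-slide sits the blue head (76 by 190 mm), clamped wherever the last user left it: up to 15 mm either way along x from the foot's middle. The tracker follows the foot, not the head: find the head's offset by eye or feel. Neither moves.
- station_seat (a point): Point 36 mm above the middle of the foot's underside, at the height of the head's two seat ledges (y = 46 to 60 mm either side). Home: the plate's underside at this height, its length along y, its centre here plus the head's offset along x. Between the head's end posts is only a web 22 mm wide, 31 high: fingers have room beside the plate's middle.
- left_end (a point): Point under the +y ear's place if the head were central: 63.5 mm from the middle, seat height. The post here (y = 57 to 91 mm, 52 mm wide in x) has a slot 20 mm wide (x) up to 18 mm above the seats, open upward and to the middle; above it a 45 degree steel lead-in widens to 26 mm at 21 mm above the seats, the post's flat top, on which ears more than 4 mm off land.
- right_end (a point): The same at the -y end. In each slot a brass-coloured sprung clip yields outward (y) 6 mm: its leaf meets the ear's end when the underside is about 17 mm above the seats; its nose, 7 mm above them, stands 3 mm in the way. Passing both takes some 4 to 10 N down; from about 4 mm above the seats they snap over the ears and hold them. 4 mm error along y is harmless.
- plate_blue: The coarse diamond plate, the same in size and shape as the red one but with a blue rim and blue dots, lying on the same mat. Leave it alone. Origin: centre of the underside.
- oil_bottle: White oil bottle with yellow label, 48 mm across, 140 mm high, standing on the bench; origin centre of its base. Leave alone.
- strop: Leather-faced wooden strop block, 60 x 200 x 20 mm, lying on the bench; origin centre of its underside. Leave alone.
- driver: Screwdriver about 200 mm long lying on the bench; origin under its middle. Leave alone.
- sight: Black bow sight with a green ring, 85 mm long and about 85 mm high, on the bench; origin centre of its underside. Leave alone.
- wax_tin: Brass-coloured round tin, 66 mm across, 30 mm high; origin centre of its base. Leave alone.
- mug: White mug, 80 mm across, 95 mm high; origin centre of its base. Leave alone.

How it is judged:
On the way, in this order (a step that is already met when the one before it is completed fails the run):
1. the red plate is lifted well clear of the mat (height (world z) of plate_red above 0.05 m), for 0.1 s.
2. the red plate's ears are past the clips and it lies flat on both seats (x of plate_red in the frame of station between -0.0175 and 0.0175 m and y of plate_red in the frame of station between -0.005 and 0.005 m and z of plate_red in the frame of station between 0.034 and 0.0375 m and angle between plate_red's own z axis and vertical below 0.02 rad and angle between the y axis of plate_red and the y axis of station, either way round below 0.05 rad), for 0.2 s.
At the end, for the whole second after the job is handed in: The red plate lies in the station, grit up: underside within 1.5 mm of the seats, tilt under 0.02 rad, within 5 mm of the station's middle lengthways and 17.5 mm across (where the head holds it), released and at rest; blue plate within 15 mm and the other things within 30 mm of where they stood (all of step 2 and linear speed of plate_red below 0.01 m/s and angular speed of plate_red below 0.1 rad/s and contact force between the fingers and plate_red below 0.2 N and distance of plate_blue from where it was at the start of the episode below 0.015 m and distance of each of oil_bottle, strop, driver, sight, wax_tin, mug from where it was at the start of the episode below 0.03 m); the robot touches nothing.
It fails at once if the red plate is forced in: its contacts with the station, the clips' own squeeze (about 10 N) included, add up to more than 30 N, as under a push of more than about 15 N (contact force between plate_red and station above 30 N).
It fails at once if the gripper or arm pushes on the station with more than 20 N (contact force between any of the fingers, the arm and station above 20 N).
It fails at once if the blue plate is displaced by more than 15 mm (distance of plate_blue from where it was at the start of the episode above 0.015 m).
It fails at once if another thing on the bench is displaced by more than 30 mm (distance of any of oil_bottle, strop, driver, sight, wax_tin, mug from where it was at the start of the episode above 0.03 m).
It also fails if it takes over 70 s, if anything falls off the work surface, if the arm or the gripper's body presses on something with over 40 N, if the wrist force passes 120 N, or if a joint passes its speed limit or range.

## Working session

There is one attempt and no reset: what is moved stays moved. The work goes in short steps, Python scripts to look and compute and a tool call to move; the robot and the scene stay as the last step left them, time stands still between calls to the robot, and variables do not carry over. Pictures are saved under pics/ and viewed, about 8 in all and at most 12, crops included, and the job is handed in when it is done.

Besides the shell and the picture viewer there is one more tool, called after "Request:" by a JSON object that holds its "name" and its "arguments". drive_tool: Moves the arm, as the interface text tells. Its arguments: {"type":"object","properties":{"commands":{"type":"array","items":{"type":"number"}}},"required":["commands"]}

```bash
mkdir -p pics; ls; cat > h.py <<'E'
import numpy as np, cv2
from station import r
def snap(n,f):
    c=r.camera(n); cv2.imwrite('pics/'+f,c['pixels'][:,:,::-1]); np.save('pics/'+f+'.npy',c,allow_pickle=True); return c
def load(f): return np.load('pics/'+f+'.npy',allow_pickle=True).item()
def ray(c,u,v):
    f=200/np.tan(np.radians(c['fov_y'])/2)
    R=cv2.Rodrigues(np.array(c['rvec'],float))[0]; t=np.array(c['tvec'],float)
    d=R.T@np.array([(u-c['cx'])/f,(v-c['cy'])/f,1.]); return -R.T@t,d
def at(c,u,v,z):
    o,d=ray(c,u,v); return o+d*(z-o[2])/d[2]
def proj(c,p):
    f=200/np.tan(np.radians(c['fov_y'])/2)
    R=cv2.Rodrigues(np.array(c['rvec'],float))[0]
    q=R@np.array(p,float)+np.array(c['tvec'],float); return q[:2]/q[2]*f+[c['cx'],c['cy']]
E
python3 - <<'E'
from h import *
s=r.sense(); print({k:np.round(v,3) for k,v in s.items()})
for n in('top','side'):
    c=snap(n,n+'0.png'); print(n,c['fov_y'],c['cx'],c['cy'],ray(c,c['cx'],c['cy']))
E
```

```text
pics
{'clock': np.float64(0.0), 'joint_positions': array([-1.232,  0.522, -0.036,  1.6  ,  0.021,  1.021, -0.113]), 'joint_vel': array([0.   , 0.001, 0.001, 0.001, 0.001, 0.002, 0.001]), 'tau': array([-0.0000e+00, -9.2709e+01,  1.9790e+00, -3.6995e+01,  1.8000e-02,
        8.0000e-03,  0.0000e+00]), 'tool_pos': array([0.248, 0.573, 0.231]), 'ee_rot': array([-1.376, -0.902,  0.904]), 'wrist_force': array([-0.025,  0.871,  0.074]), 'moment': array([ 0.002, -0.043, -0.091]), 'opening': np.float64(0.997)}
top 52.05817219198805 320.8244001011809 202.59548896412045 (array([0.39197263, 0.0706533 , 1.25027516]), array([ 0.16123735,  0.00923205, -0.98687248]))
side 48.640374099363044 318.09142584197883 195.68403849402446 (array([ 0.09582715, -0.97307386,  0.74231101]), array([ 0.37240122,  0.77460929, -0.51117295]))
```

View pics/top0.png

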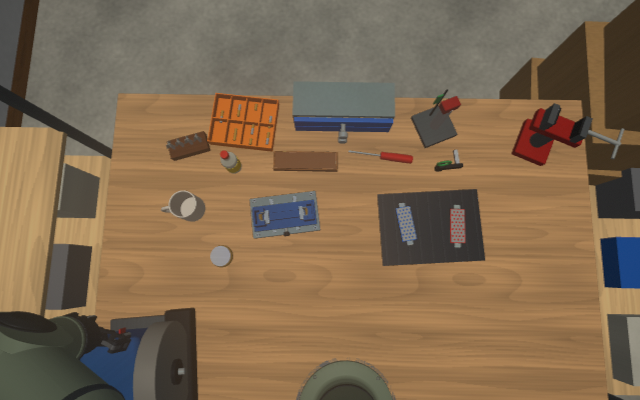

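View pics/side0.png

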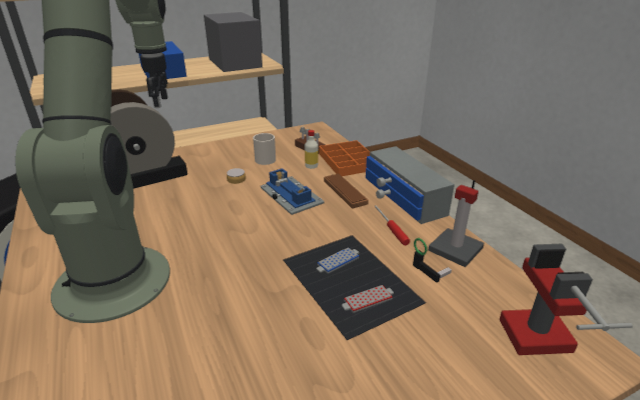

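Top view: red plate at about (458,226), blue plate at (406,223), station at (285,215) with its length along the image horizontal (world y). The side view agrees. Next I'll take numbers from the top picture.

```bash
python3 - <<'E'
from h import *
c=load('top0.png'); p=c['pixels'].astype(int); s=r.sense()
print(cv2.Rodrigues(s['ee_rot'])[0].round(3))
# red plate incl. ears: brighter than mat
sub=p[195:258,435:482]; m=((sub.max(2)>95)).astype(np.uint8)
n,l,st,ce=cv2.connectedComponentsWithStats(m); print(st)
k=1+np.argmax(st[1:,4]); ys,xs=np.where(l==k)
rc=cv2.minAreaRect(np.c_[xs+435,ys+195].astype(np.float32)); print(rc)
b=[at(c,*q,.010)[:2] for q in cv2.boxPoints(rc)]; print(np.round(b,4),np.mean(b,0)); print('ctr',at(c,*rc[0],.01))
cv2.imwrite('pics/crop1.png',cv2.resize(c['pixels'][180:270,230:500,::-1],None,fx=2.96,fy=2.96,interpolation=cv2.INTER_CUBIC))
print('mm/px',np.linalg.norm(at(c,459,226,.01)-at(c,458,226,.01)))
E
```

```text
[[ 0.398 -0.    -0.918]
 [ 0.918 -0.001  0.398]
 [-0.001 -1.    -0.   ]]
[[   0    0   47   63 2310]
 [  43    0    4   33   80]
 [  15   10   16   43  571]]
((457.5, 226.0), (42.0, 15.0), 90.0)
[[ 0.5944 -0.3131]
 [ 0.5953 -0.3589]
 [ 0.4672 -0.3541]
 [ 0.4664 -0.3091]] [ 0.53083137 -0.33378161]
ctr [ 0.53030064 -0.33376598  0.01      ]
mm/px 0.0030277945692735674
```

View pics/crop1.png

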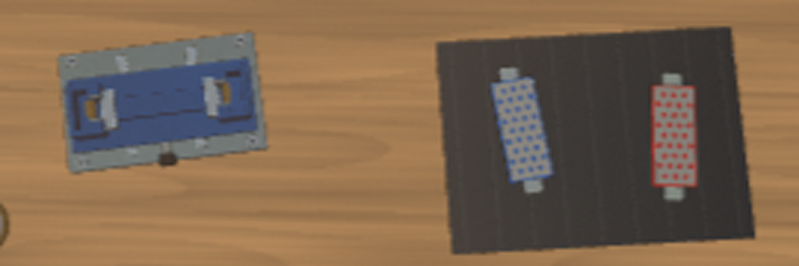

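Request:
{"name": "drive_tool", "arguments": {"commands": [100,0.6,-0.9,0.25,-0.033,100,0.6,-0.9,0.25,-0.033,100,0.6,-0.9,0.25,-0.033,100,0.6,-0.9,0.25,-0.033,100,0.6,-0.9,0.25,-0.033,100,0.6,-0.9,0.25,-0.033,100,0.6,-0.9,0.25,-0.033,100,0.6,-0.9,0.25,-0.033,100,0.6,-0.9,0.25,-0.033,100,0.6,-0.9,0.25,-0.033]}}

```text
clock: 1.1
tool_pos: [0.489, 0.2118, 0.3317]
ee_rot: [-1.569, -0.095, 0.095]
wrist_force: [1.0, 0.8, 0.9]
opening: 1.002
```

```bash
python3 - <<'E'
from h import *
s=r.sense(); print(s['clock'],s['tool_pos'],s['joint_positions'].round(2)); print(cv2.Rodrigues(s['ee_rot'])[0].round(3))
c=snap('wrist','w1.png'); print(c['fov_y'],ray(c,320,200)); print(proj(c,[.563,.185,.036]))
E
```

```text
1.1 [0.48902961 0.21183431 0.33170287] [-0.78  0.29  0.33  1.72 -0.1   1.15 -0.3 ]
[[ 0.993 -0.    -0.121]
 [ 0.121  0.     0.993]
 [-0.    -1.     0.   ]]
64.55999886332552 (array([0.48207811, 0.2778011 , 0.4742843 ]), array([ 0.04712362, -0.2748232 , -0.9605862 ]))
[364.37168864 182.9856084 ]
```

View pics/w1.png

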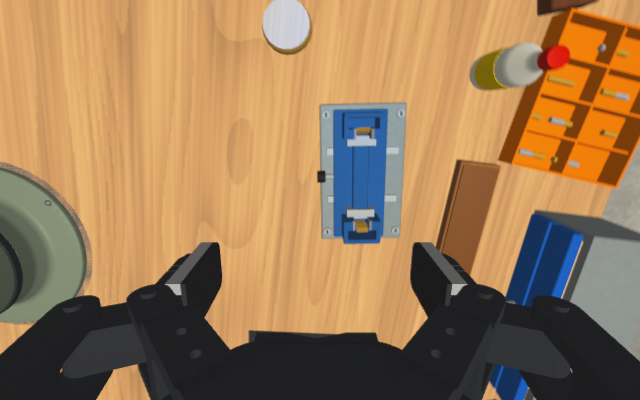

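Wrist view: station seen whole, foot corners about (320,104), (407,102), (401,237), (320,238). The slots are near (363,131) and (362,226), and the jaw is nearly parallel to the foot's x. I'll zoom in for the slot edges.

```bash
python3 - <<'E'
from h import *
c=load('w1.png')
cv2.imwrite('pics/crop2.png',cv2.resize(c['pixels'][95:250,310:415,::-1],None,fx=3.8,fy=3.8,interpolation=cv2.INTER_CUBIC))
for q in[(320,104),(407,102),(401,237),(320,238)]: print(at(c,*q,.01).round(4))
E
```

```text
[0.4873 0.2848 0.01  ]
[0.6085 0.3023 0.01  ]
[0.6392 0.1002 0.01  ]
[0.5126 0.083  0.01  ]
```

View pics/crop2.png

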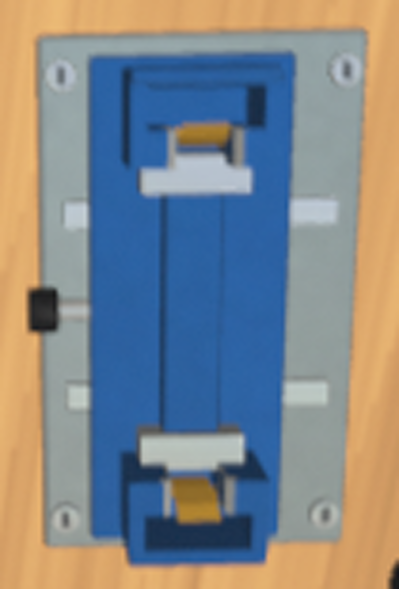

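```bash
python3 - <<'E'
from h import *
c=load('w1.png'); y=.138; ex=np.array([np.cos(y),np.sin(y)]); ey=np.array([-np.sin(y),np.cos(y)]); o=np.array([.5619,.1926])
def L(n,u,v,z):
    p=at(c,u/3.8+310,v/3.8+95,z)[:2]-o; print(n,(1e3*np.array([p@ex,p@ey])).round(1))
for n,u,v,z in[('seatT l',140,193,.036),('seatT r',252,193,.036),('seatB l',140,434,.036),('seatB r',245,432,.036),
 ('webT l',163,310,.031),('web r',220,310,.031),('slotB outer l',164,490,.054),('slotB r',236,490,.054),('slotT l',168,150,.054),('slotT r',243,150,.054),
 ('postB l',128,562,.057),('postB r',267,562,.057)]: L(n,u,v,z)
E
```

```text
seatT l [-25.3  45.3]
seatT r [15.2 44.6]
seatB l [-24.5 -46.4]
seatB r [ 15.6 -46.2]
webT l [-15.8   0.8]
web r [5.6 0.5]
slotB outer l [-17.1 -62.5]
slotB r [  9.6 -63. ]
slotT l [-17.6  61.9]
slotT r [ 8.3 61.5]
postB l [-30.6 -89.9]
postB r [ 21.5 -90.7]
```

Station fitted: foot centre (0.562,0.193), yaw about 7.9°. Six independent feature pairs put the head offset at about -4.7 mm. Next, the red plate.

Request:
{"name": "drive_tool", "arguments": {"commands": [100,0.07,-0.9,0,-0.045,100,0.07,-0.9,0,-0.045,100,0.07,-0.9,0,-0.045,100,0.07,-0.9,0,-0.045,100,0.07,-0.9,0,-0.045,100,0.07,-0.9,0,-0.045,100,0.07,-0.9,0,-0.045,100,0.07,-0.9,-0.1,-0.045,100,0.07,-0.9,-0.3,-0.045,100,0.07,-0.9,-0.4,-0.045]}}

```text
clock: 2.15
tool_pos: [0.5166, -0.1478, 0.2993]
ee_rot: [-1.327, 1.002, -1.003]
wrist_force: [0.4, 0.3, -0.7]
opening: 1.003
```

Request:
{"name": "drive_tool", "arguments": {"commands": [100,0.07,-0.9,-0.5,-0.045,100,0.07,-0.9,-0.5,-0.045,100,0.07,-0.9,-0.5,0,100,0.07,-0.9,-0.5,0,100,0.07,-0.9,-0.5,0,100,0,0,0,0,100,0,0,0,0]}}

```text
clock: 2.85
tool_pos: [0.5298, -0.3271, 0.1985]
ee_rot: [-1.209, 1.212, -1.21]
wrist_force: [-0.3, 0.2, 0.1]
opening: 1.003
```

```bash
python3 - <<'E'
from h import *
s=r.sense(); print(s['clock'],s['tool_pos'],s['joint_positions'].round(2)); print(cv2.Rodrigues(s['ee_rot'])[0].round(3))
c=snap('wrist','w2.png'); print(ray(c,320,200)[0]); print(proj(c,[.5308,-.334,.013]))
E
```

```text
2.85 [ 0.52982161 -0.32709147  0.19847678] [ 0.02  0.66  0.69  1.66 -0.48  1.   -0.7 ]
[[-0.002 -0.002  1.   ]
 [-1.     0.    -0.002]
 [-0.    -1.    -0.002]]
[ 0.59682186 -0.32661739  0.34097004]
[322.43003166 173.5997309 ]
```

View pics/w2.png

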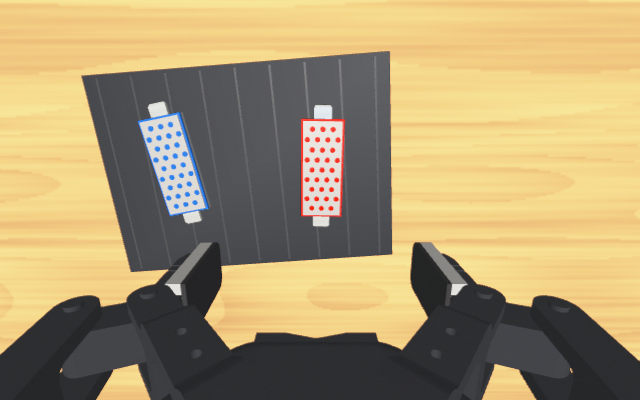

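Red plate seen whole: top face corners about (302,121), (344,121), (341,216), (302,216), ears at (323,105) and (321,227). Blue is to the left at (174,163).

```bash
python3 - <<'E'
from h import *
c=load('w2.png'); p=c['pixels'].astype(int)
m=np.zeros(p.shape[:2],np.uint8); m[95:235,285:360]=(p[95:235,285:360].max(2)>140)
n,l,st,ce=cv2.connectedComponentsWithStats(m); k=1+np.argmax(st[1:,4])
ys,xs=np.where(l==k); print(st[k])
q=np.array([at(c,x,y,.012)[:2] for x,y in zip(xs,ys)]); print('centroid',np.median(q,0),q.mean(0), cv2.minAreaRect((q*1e3).astype(np.float32)))
e,v=np.linalg.eigh(np.cov(q.T)); print(v[:,1])
print([at(c,*a,.013).round(4) for a in[(302,121),(344,121),(341,216),(302,216)]])
E
```

```text
[ 301  105   44  122 4570]
centroid [ 0.53977908 -0.33344898] [ 0.53840733 -0.33332939] ((536.0174560546875, -333.6572570800781), (44.441314697265625, 128.96188354492188), 89.2075424194336)
[-0.99986112  0.01666583]
[array([ 0.5849, -0.3132,  0.013 ]), array([ 0.5848, -0.3556,  0.013 ]), array([ 0.4836, -0.3545,  0.013 ]), array([ 0.4837, -0.3118,  0.013 ])]
```

Request:
{"name": "drive_tool", "arguments": {"commands": [65,0.13,-0.165,-0.5,-0.004,65,0,0,-0.8,0,65,0,0,-0.8,0,65,0,0,-0.8,0,65,0,0,-0.8,0,65,0,0,-0.4,0,65,0,0,-0.2,0,65,0,0,-0.2,0,65,0,0,-0.1,0,65,0,0,0,0]}}

```text
clock: 3.9
tool_pos: [0.5359, -0.3331, 0.0157]
ee_rot: [-1.203, 1.218, -1.219]
wrist_force: [-0.2, -0.0, 0.2]
opening: 0.651
```

```bash
python3 - <<'E'
from h import *
s=r.sense(); print(s['clock'],s['tool_pos'],s['opening'],s['wrist_force']); print(cv2.Rodrigues(s['ee_rot'])[0].round(3))
c=snap('wrist','w3.png')
E
```

```text
3.9 [ 0.5359342  -0.33312346  0.01566888] 0.6506716699101214 [-0.23442596 -0.01908157  0.20848629]
[[-0.013  0.001  1.   ]
 [-1.    -0.    -0.013]
 [ 0.    -1.     0.001]]
```

View pics/w3.png

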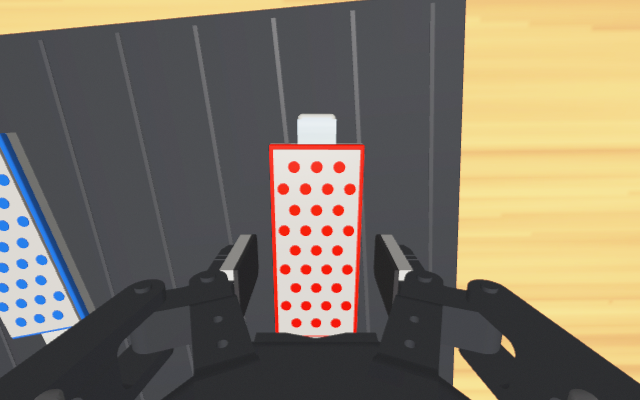

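The pads straddle the plate evenly: plate edges run about 272–362, pads at 255 and 377. The blue plate is well clear. I'll check the lengthwise position from the far edge (316,146), then go down.

```bash
python3 - <<'E'
from h import *
c=load('w3.png')
for a,z in(((269,146),.013),((364,146),.013),((317,115),.008)): print(at(c,*a,z))
E
```

```text
[ 0.5868173  -0.31206462  0.013     ]
[ 0.58626437 -0.35541927  0.013     ]
[ 0.60017791 -0.33414975  0.008     ]
```

Request:
{"name": "drive_tool", "arguments": {"commands": [65,0,0,-0.15,0,65,0,0,-0.1,0,65,0,0,0,0]}}

```text
clock: 4.25
tool_pos: [0.5354, -0.333, 0.0048]
ee_rot: [-1.203, 1.219, -1.218]
wrist_force: [0.3, -0.8, 0.4]
opening: 0.653
```

Request:
{"name": "drive_tool", "arguments": {"commands": [45,0,0,0,0,40,0,0,0,0,30,0,0,0,0,30,0,0,0,0,30,0,0,0,0]}}

```text
clock: 4.75
tool_pos: [0.5357, -0.3333, 0.0056]
ee_rot: [-1.203, 1.219, -1.219]
wrist_force: [-0.7, 1.3, 5.7]
opening: 0.486
```

Request:
{"name": "drive_tool", "arguments": {"commands": [0,0,0,0.1,0,0,0,0,0.3,0,0,0,0,0.5,0,0,0,0,0.7,0,0,0,0,0.8,0,0,0,0,0.8,0,0,0,0,0.8,0,0,0,0,0.5,0,0,0,0,0,0,0,0,0,0,0]}}

```text
clock: 5.75
tool_pos: [0.5356, -0.3328, 0.1855]
ee_rot: [-1.203, 1.218, -1.219]
wrist_force: [-0.3, -0.7, -2.7]
opening: 0.488
```

```bash
python3 - <<'E'
from h import *
s=r.sense(); print(s['clock'],s['tool_pos'],s['opening'],s['wrist_force'],s['moment']); print(cv2.Rodrigues(s['ee_rot'])[0].round(4))
c=snap('wrist','w4.png')
E
```

```text
5.75 [ 0.53563795 -0.33283801  0.18547977] 0.4881169698149315 [-0.26425737 -0.73008937 -2.70206309] [ 0.01018272  0.0016148  -0.01033603]
[[-1.290e-02  5.000e-04  9.999e-01]
 [-9.999e-01  2.000e-04 -1.290e-02]
 [-2.000e-04 -1.000e+00  5.000e-04]]
```

View pics/w4.png

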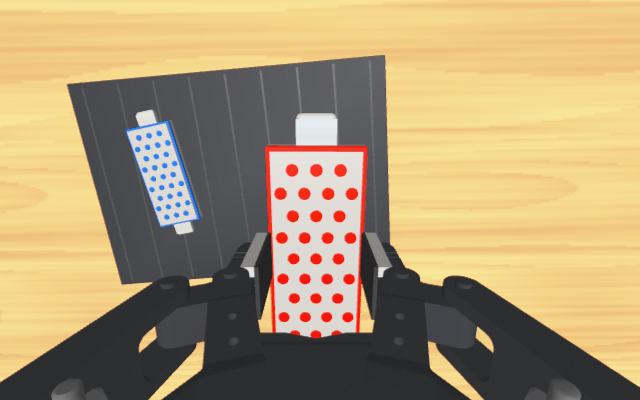

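The plate is held level, and blue and the mat are undisturbed. I'll work out the plate's place in the tool, then carry it across.

```bash
python3 - <<'E'
from h import *
c=load('w4.png');s=r.sense();R=cv2.Rodrigues(s['ee_rot'])[0];t=s['tool_pos']
for a,d in(((265,148),.0074),((367,148),.0074),((296,115),.0024),((337,115),.0024),((263,300),.0074),((361,300),.0074)): print((1e3*R.T@(at(c,*a,t[2]+d)-t)).round(1))
E
```

```text
[-22.   -7.4  51. ]
[21.7 -7.4 51. ]
[-8.8 -2.4 64.6]
[ 8.9 -2.4 64.6]
[-26.   -7.4 -22.9]
[ 21.9  -7.4 -22.9]
```

Request:
{"name": "drive_tool", "arguments": {"commands": [0,0.034,0.4,0,0.0342,0,0.034,0.7,0,0.0342,0,0.034,0.9,0,0.0342,0,0.034,0.9,0,0.0342,0,0.034,0.9,0,0.0342,0,0.034,0.9,0,0.0342,0,0.034,0.9,0,0.0342,0,0.034,0.9,0,0.0342]}}

```text
clock: 6.6
tool_pos: [0.5458, -0.0716, 0.1843]
ee_rot: [-1.497, 0.564, -0.562]
wrist_force: [0.5, -0.9, -2.7]
opening: 0.491
```

Request:
{"name": "drive_tool", "arguments": {"commands": [0,0.034,0.9,0,0.0342,0,0.034,0.9,0,0.0342,0,0.034,0.9,0,0.0342,0,0.034,0.9,0,0.0342,0,0.034,0.9,0,0.0342,0,0.034,0.9,0,0.0342,0,0.034,0.7,0,0.0342,0,0.034,0.4,0,0.0342,0,0,0,0,0,0,0,0,0,0]}}

```text
clock: 7.6
tool_pos: [0.5569, 0.1864, 0.1843]
ee_rot: [-1.569, -0.104, 0.106]
wrist_force: [-0.1, 0.1, -2.1]
opening: 0.487
```

```bash
cat > st.py <<'E'
from h import *
def st():
    s=r.sense();R=cv2.Rodrigues(s['ee_rot'])[0];t=s['tool_pos']
    y=.138; ex=np.array([np.cos(y),np.sin(y)]); ey=np.array([-np.sin(y),np.cos(y)]); d=t[:2]-np.array([.5572,.1919])
    print('t',round(s['clock'],2),'pos',t.round(4),'err st-x,y mm',(1e3*d@ex).round(2),(1e3*d@ey).round(2),'jaw-y deg',np.degrees(np.arctan2(R[1,0],R[0,0])-y).round(2),'F',s['wrist_force'].round(1),'M',s['moment'].round(2),'op',s['opening'].round(3)); return s
E
python3 - <<'E'
from st import *
st(); print(r.sense()['joint_positions'].round(2)); snap('wrist','w5.png')
E
```

```text
Traceback (most recent call last):
  File "st.py", line 5, in st
    print('t',round(s['clock'],2),'pos',t.round(4),'err st-x,y mm',(1e3*d@ex).round(2),(1e3*d@ey).round(2),'jaw-y deg',np.degrees(np.arctan2(R[1,0],R[0,0])-y).round(2),'F',s['wrist_force'].round(1),'M',s['moment'].round(2),'op',s['opening'].round(3)); return s
                                                                                                                                                                                                                                    ^^^^^^^^^^^^^^^^^^
AttributeError: 'float' object has no attribute 'round'
```

```bash
sed -i "s/s\['opening'\].round(3)/round(s['opening'],3)/" st.py
python3 - <<'E'
from st import *
st(); print(r.sense()['joint_positions'].round(2)); snap('wrist','w5.png')
E
```

```text
t 7.6 pos [0.5569 0.1864 0.1843] err st-x,y mm -1.03 -5.45 jaw-y deg -0.24 F [-0.1  0.1 -2.1] M [-0.    0.03  0.03] op 0.487
[-0.59  0.53  0.24  1.76 -0.15  0.88 -0.15]
```

View pics/w5.png

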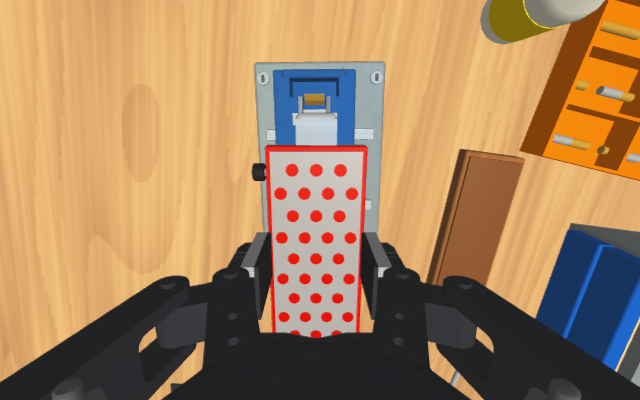

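Station lies ahead under the plate, with the far slot at about (314,97), close to the plate's centre line (316). I'll correct the pose, go down partway and look again.

Request:
{"name": "drive_tool", "arguments": {"commands": [0,0,0.167,-0.3,0.0013,0,0,0,-0.6,0,0,0,0,-0.6,0,0,0,0,-0.4,0,0,0,0,-0.2,0,0,0,0,0,0,0,0,0,0,0]}}

```text
clock: 8.35
tool_pos: [0.5577, 0.1935, 0.1016]
ee_rot: [-1.568, -0.109, 0.109]
wrist_force: [-0.1, 0.1, -2.1]
opening: 0.489
```

```bash
python3 - <<'E'
from st import *
st(); c=snap('wrist','w6.png')
cv2.imwrite('pics/crop6.png',cv2.resize(c['pixels'][0:200,220:420,::-1],None,fx=3,fy=3,interpolation=cv2.INTER_CUBIC))
E
```

```text
t 8.35 pos [0.5577 0.1935 0.1016] err st-x,y mm 0.7 1.52 jaw-y deg 0.05 F [-0.1  0.1 -2.1] M [ 0.06  0.01 -0.01] op 0.489
```

View pics/crop6.png

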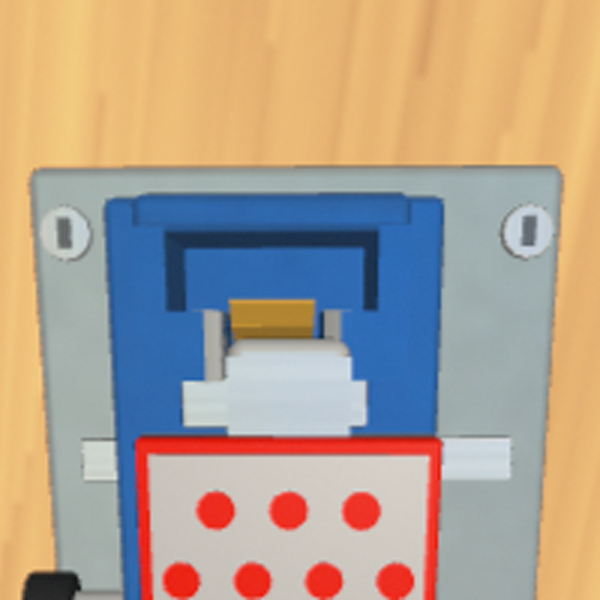

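Crop: lead-in outer edges at about 204 and 342 (crop row 312), clip 230–315, ear 227–352.

```bash
python3 - <<'E'
from h import *
c=load('w6.png');s=r.sense();R=cv2.Rodrigues(s['ee_rot'])[0];t=s['tool_pos']
def L(n,u,v,z): print(n,(1e3*R.T@(at(c,u/3+220,v/3,z)-t)).round(1)[[0,2]])
L('slot l',204,312,.057);L('slot r',342,312,.057);L('post outer l',134,197,.057);L('post outer r',411,197,.057)
L('seat l',183,400,.036);L('seat r',367,400,.036);L('foot l',32,170,.01);L('foot r',561,168,.01)
L('ear l',228,352,t[2]+.0024);L('ear r',351,352,t[2]+.0024); L('plate l',137,438,t[2]+.0074);L('plate r',441,438,t[2]+.0074)
E
```

```text
slot l [-14.9  68.7]
slot r [11.3 68.7]
post outer l [-27.3  89.1]
post outer r [23.7 89.1]
seat l [-21.6  50.8]
seat r [18.1 50.8]
foot l [-57.4 100.5]
foot r [ 63.4 101. ]
ear l [-7.5 62.6]
ear r [10.1 62.6]
plate l [-20.3  50.9]
plate r [22.7 50.9]
```

Relative to the ear, the slot lies about 3 mm toward -x. The axes are parallel and lengthways is within 1 mm. I'll shift -2.5 mm and go down to just above the posts.

Request:
{"name": "drive_tool", "arguments": {"commands": [0,-0.062,-0.009,-0.2,0,0,0,0,-0.3,0,0,0,0,-0.2,0,0,0,0,-0.15,0,0,0,0,-0.1,0,0,0,0,0,0]}}

```text
clock: 9.0
tool_pos: [0.5547, 0.1931, 0.0626]
ee_rot: [-1.568, -0.109, 0.11]
wrist_force: [-0.1, -0.0, -1.4]
opening: 0.488
```

```bash
python3 - <<'E'
from st import *
st()
E
```

```text
t 9.0 pos [0.5547 0.1931 0.0626] err st-x,y mm -2.3 1.51 jaw-y deg 0.08 F [-0.1 -0.  -1.4] M [ 0.05 -0.01  0.04] op 0.488
```

Request:
{"name": "drive_tool", "arguments": {"commands": [0,0,0,-0.04,0,0,0,0,-0.04,0,0,0,0,0,0]}}

```text
clock: 9.3
tool_pos: [0.555, 0.1932, 0.0601]
ee_rot: [-1.568, -0.109, 0.109]
wrist_force: [-0.6, 0.2, -2.0]
opening: 0.485
```

Request:
{"name": "drive_tool", "arguments": {"commands": [0,0,0,-0.025,0,0,0,0,-0.025,0,0,0,0,0,0]}}

```text
clock: 9.6
tool_pos: [0.5549, 0.1932, 0.058]
ee_rot: [-1.568, -0.109, 0.11]
wrist_force: [0.2, 0.1, -1.5]
opening: 0.491
```

Request:
{"name": "drive_tool", "arguments": {"commands": [0,0,0,-0.025,0,0,0,0,-0.025,0,0,0,0,0,0]}}

```text
clock: 9.9
tool_pos: [0.5549, 0.1932, 0.056]
ee_rot: [-1.568, -0.109, 0.11]
wrist_force: [-0.2, 0.5, -2.9]
opening: 0.488
```

Request:
{"name": "drive_tool", "arguments": {"commands": [0,0,0,-0.025,0,0,0,0,-0.025,0,0,0,0,0,0]}}

```text
clock: 10.2
tool_pos: [0.5549, 0.1933, 0.054]
ee_rot: [-1.568, -0.11, 0.11]
wrist_force: [-0.2, 1.8, -2.0]
opening: 0.488
```

Request:
{"name": "drive_tool", "arguments": {"commands": [0,0,0,-0.025,0,0,0,0,-0.025,0,0,0,0,0,0]}}

```text
clock: 10.5
tool_pos: [0.555, 0.1931, 0.052]
ee_rot: [-1.568, -0.109, 0.109]
wrist_force: [-0.3, -0.1, -2.7]
opening: 0.49
```

Request:
{"name": "drive_tool", "arguments": {"commands": [0,0,0,-0.025,0,0,0,0,-0.025,0,0,0,0,0,0]}}

```text
clock: 10.8
tool_pos: [0.5549, 0.1932, 0.05]
ee_rot: [-1.568, -0.109, 0.109]
wrist_force: [1.0, 0.8, -1.2]
opening: 0.485
```

Request:
{"name": "drive_tool", "arguments": {"commands": [0,0,0,-0.025,0,0,0,0,-0.025,0,0,0,0,0,0]}}

```text
clock: 11.1
tool_pos: [0.555, 0.1932, 0.048]
ee_rot: [-1.568, -0.109, 0.109]
wrist_force: [1.2, 0.6, -2.2]
opening: 0.492
```

Request:
{"name": "drive_tool", "arguments": {"commands": [0,0,0,-0.02,0,0,0,0,-0.02,0,0,0,0,0,0]}}

```text
clock: 11.4
tool_pos: [0.555, 0.1932, 0.0464]
ee_rot: [-1.568, -0.11, 0.109]
wrist_force: [1.3, 0.9, -1.8]
opening: 0.49
```

Request:
{"name": "drive_tool", "arguments": {"commands": [0,0.012,0,-0.02,0,0,0,0,-0.02,0,0,0,0,0,0]}}

```text
clock: 11.7
tool_pos: [0.5555, 0.1932, 0.0448]
ee_rot: [-1.568, -0.109, 0.109]
wrist_force: [-0.6, 0.2, 0.8]
opening: 0.492
```

Request:
{"name": "drive_tool", "arguments": {"commands": [0,0,0,-0.02,0,0,0,0,-0.015,0,0,0,0,0,0]}}

```text
clock: 12.0
tool_pos: [0.5554, 0.1933, 0.0433]
ee_rot: [-1.568, -0.11, 0.11]
wrist_force: [0.2, 0.5, -1.7]
opening: 0.488
```

Request:
{"name": "drive_tool", "arguments": {"commands": [0,0,0,-0.015,0,0,0,0,-0.015,0,0,0,0,0,0]}}

```text
clock: 12.3
tool_pos: [0.5553, 0.1935, 0.0422]
ee_rot: [-1.568, -0.11, 0.11]
wrist_force: [1.0, 2.9, -2.2]
opening: 0.496
```

Request:
{"name": "drive_tool", "arguments": {"commands": [0,0,0,-0.015,0,0,0,0,-0.015,0,0,0,0,0,0]}}

```text
clock: 12.6
tool_pos: [0.5552, 0.1932, 0.0407]
ee_rot: [-1.568, -0.109, 0.11]
wrist_force: [0.7, 2.6, -6.3]
opening: 0.487
```

Fz has swung to -6 N: the clips have snapped over and are pulling the plate down. About 2 mm remain.

Request:
{"name": "drive_tool", "arguments": {"commands": [0,0,0,-0.012,0,0,0,0,-0.012,0,0,0,0,0,0]}}

```text
clock: 12.9
tool_pos: [0.5552, 0.1931, 0.0399]
ee_rot: [-1.568, -0.109, 0.11]
wrist_force: [-0.5, 3.7, -9.1]
opening: 0.484
```

Request:
{"name": "drive_tool", "arguments": {"commands": [0,0,0,-0.01,0,0,0,0,0,0]}}

```text
clock: 13.1
tool_pos: [0.5552, 0.1931, 0.0396]
ee_rot: [-1.568, -0.109, 0.11]
wrist_force: [-0.4, 2.1, -7.7]
opening: 0.486
```

Request:
{"name": "drive_tool", "arguments": {"commands": [0,0,0,-0.012,0,0,0,0,0,0]}}

```text
clock: 13.3
tool_pos: [0.5553, 0.1931, 0.0392]
ee_rot: [-1.568, -0.109, 0.11]
wrist_force: [-1.0, 1.1, -7.2]
opening: 0.487
```

Request:
{"name": "drive_tool", "arguments": {"commands": [0,0,0,-0.01,0,0,0,0,0,0]}}

```text
clock: 13.5
tool_pos: [0.5555, 0.1931, 0.0389]
ee_rot: [-1.568, -0.109, 0.109]
wrist_force: [-1.0, 1.5, -5.2]
opening: 0.491
```

Request:
{"name": "drive_tool", "arguments": {"commands": [0,0,0,-0.01,0,0,0,0,0,0]}}

```text
clock: 13.7
tool_pos: [0.5556, 0.1932, 0.0387]
ee_rot: [-1.568, -0.11, 0.109]
wrist_force: [-1.5, 1.0, -0.9]
opening: 0.492
```

Request:
{"name": "drive_tool", "arguments": {"commands": [0,0,0,-0.01,0,0,0,0,0,0]}}

```text
clock: 13.9
tool_pos: [0.5556, 0.1932, 0.0386]
ee_rot: [-1.568, -0.11, 0.109]
wrist_force: [-3.8, 0.7, 7.7]
opening: 0.487
```

The plate has bottomed: z stopped, and Fz swung from -5 to +8 N. Relax the push and release.

Request:
{"name": "drive_tool", "arguments": {"commands": [0,0,0,0.012,0,50,0,0,0,0,55,0,0,0,0,62,0,0,0,0,65,0,0,0,0,65,0,0,0,0]}}

```text
clock: 14.5
tool_pos: [0.5556, 0.1931, 0.0386]
ee_rot: [-1.568, -0.11, 0.109]
wrist_force: [-0.3, -0.1, 1.1]
opening: 0.649
```

Request:
{"name": "drive_tool", "arguments": {"commands": [65,0,0,0.1,0,65,0,0,0.2,0,65,0,0,0.4,0,65,0,0,0.6,0,65,0,0,0.8,0,65,0,0,0.8,0,65,0,0,0.8,0,65,0,0,0.6,0,65,0,0,0,0,65,0,0,0,0]}}

```text
clock: 15.5
tool_pos: [0.5555, 0.1933, 0.2117]
ee_rot: [-1.567, -0.111, 0.108]
wrist_force: [-1.2, 0.1, -0.4]
opening: 0.652
```

```bash
python3 - <<'E'
from st import *
st(); c=snap('wrist','w7.png'); d=snap('side','s7.png')
a=cv2.resize(c['pixels'][20:300,170:470,::-1],(400,373)); b=cv2.resize(d['pixels'][165:215,250:330,::-1],(400,250),interpolation=cv2.INTER_CUBIC)
cv2.imwrite('pics/v7.png',np.vstack([a,b]))
E
```

```text
t 15.5 pos [0.5555 0.1933 0.2117] err st-x,y mm -1.53 1.61 jaw-y deg 0.08 F [-1.2  0.1 -0.4] M [-0.05  0.06  0.07] op 0.652
```

View pics/v7.png

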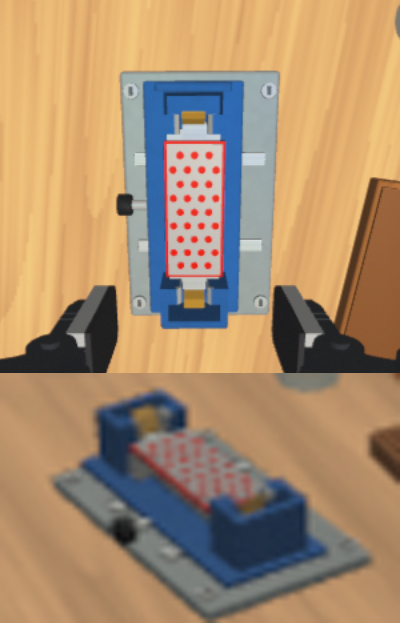

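The picture shows the plate in the head, both ears in their slots under the brass clips, parallel to the head, with the fingers clear above. I'm handing in.

```bash
python3 - <<'E'
from h import *
c=load('w7.png'); g=lambda u,v,z:at(c,u*.75+170,v*.75+20,z)
P=[g(*q,.046) for q in((165,142),(223,142),(223,276),(166,276))]
print('len',np.linalg.norm((P[0]+P[1]-P[2]-P[3])/2),'w far,near',np.linalg.norm(P[0]-P[1]),np.linalg.norm(P[2]-P[3]))
print(r.sign_off())
E
```

```text
len 0.10210745962774408 w far,near 0.04147475902437564 0.04436510127212706
the job is handed in; nothing more can be done
None
```

I fitted the red plate to the honing station, let go of it and handed the job in at about 15.5 s of the 70 s allowed. No verdict came back.

- **Finding the head:** a first look put the head about 4.7 mm off the foot's middle in -x. A closer look while carrying the plate showed the slot about 3 mm further toward -x than the plate's ear, so I shifted 2.5 mm. Near the clips I felt about 1 N of side force and moved back 0.5 mm.
- **Fitting:** I lowered the plate in steps of 0.3 to 2 mm. The ears went in freely, and the clips then pulled the plate down with up to 9 N. It stopped at the seat height I had predicted. The hardest push I saw at the end was 8 to 10 N, but the force was read only at the end of each short move.
- **After letting go:** the force on the gripper fell to about 1 N and the gripper withdrew without dragging. The last pictures show both ears under their clips, the plate parallel to the head with the grit up, and nothing touching it.

**Weak or disagreeing checks:**
- The first and second estimates of the head's offset differed by about 2 mm, which is within the camera calibration.
- The last picture gave the plate as 102 mm long and 41 to 44 mm wide against the true 104 by 44 mm. That is too coarse to prove the 0.02 rad flatness, so flatness rests on the depth, the force when it bottomed and the level tool.
- I did not measure the blue plate or the other things again at the end. I last saw the blue plate after the lift, and it looked unmoved. I felt no contact with any of them.

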